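Unload the glue-up in the art studio

TASK

The glue has set, so take the pressing stack apart from the top down: first put the steel weight flat in its felt-lined tray, then lay the plywood caul squarely and centred across the two battens of its rest. After that lay the cardboard piece in the middle of the wire drying rack, lengthwise along it, and the white foam piece in the middle of the round sculpting turntable, ready for carving. Set everything down flat rather than dropping it, keep the two glued pieces level, and leave the mug and the drinks can where they are.

Things in the scene. Friction and masses are not known exactly. Their poses are not given: they have to be found in the camera images.
- weight: Press weight, 0.65-0.9 kg: dark steel bar 120 x 36 x 22 mm with a red bar handle on two posts above it, to grip across its width (along y), tips above the steel bar. Handle 84 long (x), 22 wide, from 34 to 56 mm above the weight's underside, centred. Origin: centre of underside; x along its length, z up. At the start it lies along the caul, its underside 59 mm above the table.
- caul: Caul (pressing board): plywood strip 190 x 56 x 15 mm, blue tape round each end, 0.09-0.14 kg. Origin: centre of underside; x along its length, z up. At the start it bridges the two glued pieces crosswise, underside 44 mm above the table; under its middle a gap of about 50 mm between the pieces lets fingers closing across its width (y) reach lower than its underside.
- cardboard_piece: Glued brown honeycomb-cardboard piece: long octagon 150 x 56 mm (corners cut by 18 mm), 32 mm thick, flat, 0.04-0.085 kg. Origin: centre of underside; x along its length, z up. At the start it lies under one end of the caul on a grey board 12 mm thick, parallel to the foam piece, centres about 108 mm apart, about 50 mm free between their long sides.
- foam_piece: Glued white foam piece: oblong 112 x 56 mm with round ends, 32 mm thick, flat top and bottom, 0.03 to 0.06 kg. Origin: centre of its underside; x along its length, z up. At the start it lies under the other end of the caul on the same 12 mm board.
- weight_tray: Fixed tray for the weight: dark wood, green felt inside, 168 x 84 mm outside, 148 x 64 mm inside, felt 8 mm and rim 18 mm above the table. Origin: centre of its underside, on the table; x along its length.
- caul_rest: Fixed rest for the caul: white board 190 x 90 x 6 mm with two brown wooden battens across it, each 18 mm wide and 90 mm long (along y), at x = +68 and -68 mm, tops 24 mm above the table. Between them 118 mm is free for fingers down to the board. Origin: centre of its underside, on the table; x along its length, the way the caul is to lie.
- wire_rack: Fixed steel wire drying rack 200 x 110 mm on four feet, top of its wires 25 mm above the table. Origin: its centre, at table height; x along its length, the way the cardboard piece is to lie.
- wheel: Fixed sculpting turntable (locked, does not turn): dark steel disc 170 mm across with three fine concentric rings, its flat top 45 mm above the table, on a grey foot. Origin: its axis, at table height.
- mug: White mug, 80 mm across, 90 mm high, loose, standing; to be left alone. Origin: centre of its underside.
- drink_can: Red drinks can, 66 mm across, 115 mm high, loose, standing; to be left alone. Origin: centre of its underside.

How it is judged:
By the outcome, as a careful person would: the job done as asked, in the order asked, and still so for the second after the job is handed in, with the robot touching nothing.
It also fails if it takes over 128 s, if anything falls off the work surface, if the arm or the gripper's body presses on something with over 40 N, if the wrist force passes 120 N, or if a joint passes its speed limit or range.

ROBOT

A 6-joint arm with a two-finger parallel gripper is mounted at the origin on the work surface. World frame = base frame: x ahead of the robot, y to its left, z up, the work surface at z = 0. Lengths are in mm, angles in rad, forces in N, time in s.
With the tool pointing down it reaches from about 300 to 875 mm from the base axis. Payload 6.4 kg.
Tool frame: the origin (TCP) lies between the finger pads; the fingertips stand 22 mm ahead of it and the grasp point (between the pads) lies 3 mm ahead of it; z points along the fingers, y is the line along which they close (so a half turn about z gives the same grasp; the last joint's range is limited). The gripper opens to 88 mm and grips with 3 to 60 N. Pads are 18 mm wide; open, the fingers measure 123 mm over their backs; the gripper's body (75 mm by 187 mm) begins 45 mm behind the grasp point.
Start: joints at [-1.391, 0.181, 1.607, -0, 1.354, -0.206], TCP at [216.39, -532.745, 260.714] pointing down, gripper open.
Joint ranges: [-2.99, 2.99], [-0.89, 2.07], [0.3, 2.58], [-1.14, 4.28], [0, 2.63], [-3.12, 3.12]. Speed limits (rad/s): [2.57, 2.57, 3.01, 3.14, 3.14, 3.14].

INTERFACE

Orientations are given as a unit quaternion [x, y, z, w].
In Python, from bench import telemetry, cams, workorder gives the robot as it stands.
- The arm moves only by the tool carry_out, never from a script. Its argument "rows" is a list of rows, each a list of 6 numbers: the shift along the tool's x, y, z in m, then the turn, a rotation vector about the tool's x, y, z in degrees. In form: [[x, y, z, ax, ay, az], ...]. A call has 1 to 10 rows; each row is the pose to reach, as a shift and turn from the pose commanded when the call began, along the tool's axes at that moment; what a row does not reach only later rows make up. A row lasts 1/10 s, in which the tool goes at most 50 mm and 8.59 degrees, less where a joint would pass 70% of its speed; a pose out of reach is approached as far as the arm can. A call with a gripper value outside its range is refused whole. "fingers" is the closure, from 0 (fully open) to 1 (shut), set as the call begins (left out, the last holds). The fingers move at their own pace and stop on an object; the grip force is fixed at half the most. Time passes only in rows, so rows that repeat a pose let the fingers close. It gives the time, the measured TCP pose, the force, the opening and the grip force at its end, in the units of the state.
- telemetry.get_state(): the state, without advancing time (a new reading comes with each control period).
- cams.capture(name): name is "scene" or "side" or "wrist"; returns (picture, depth): 480x640x3 uint8, blue, green, red; 480x640 float32, mm along the optical axis (not along the pixel's ray), 0 where there is no reading.
- cams.camera_params(name): a dict with "vertical_fov" (degrees; the focal length in pixels is half the picture's height over the tangent of half this angle, whatever the lens; pixels are square), "cx", "cy" (the principal point, pixels), "k1" (the pictures are not rectified: a ray, as slopes to the right and down, at radius r is drawn at 1 + k1 r^2 times it, then the intrinsics apply), "world_from_camera" (4x4, takes a point from camera to world coordinates). Camera axes: x right, y up, looking along -z (the intrinsics and any distortion apply to the point x, -y, -z); pixel columns grow to the right and rows downward; lengths in mm; the calibration is good to about 2 mm. A picture is of the moment at which its call begins: read the wrist's pose just before it. camera_params takes no time and is no camera call; for the wrist camera it gives the pose at the moment of the call.
- workorder.finish_job(): hands the job in; it is judged then, once.
The state is a dict: "time_s": time; "qpos": joint angles; "dq": joint speeds; "joint_torque": joint torques, N m; "ee_pos": TCP position; "orientation": TCP orientation; "wrist_force": force on the tool from outside, world axes, zero at the start; "torque": the same for the moment, N m; "width": finger opening in mm; "grasp_force": force on a finger pad.
Only numpy, scipy, OpenCV 4.12 (cv2) and the standard library are available. Lean on these libraries where they do the work, as an engineer would, in place of code of your own. Each camera call takes 0.05 s, during which the arm holds its last target. There are 200 camera calls.

## Working session

There is one attempt and no reset: what is moved stays moved. The work goes in short steps, Python scripts to look and compute and a tool call to move; the robot and the scene stay as the last step left them, time stands still between calls to the robot, and variables do not carry over. Pictures are saved under pics/ and viewed, at most 14 in all, crops included, and the job is handed in when it is done.

Besides the shell and the picture viewer there is one more tool, called after "Request:" as a command line: name --pt "numbers of a row" for each row, then --argument value for the rest. carry_out: Moves the arm, as the interface text tells. Its arguments: {"type":"object","properties":{"rows":{"type":"array"},"fingers":{"type":"number"}},"required":["rows"]}

```bash
mkdir -p pics; cat > h.py <<'E'
import numpy as np, cv2
from scipy.spatial.transform import Rotation as R
from bench import telemetry, cams, workorder
def snap(name,fn=None):
    P=cams.camera_params(name); im,d=cams.capture(name)
    np.savez(''+(fn or name)+'.npz',im=im,d=d,**{k:np.array(v) for k,v in P.items()})
    if fn: cv2.imwrite(f'pics/{fn}.png',im)
def load(fn): return np.load(''+fn+'.npz')
def cloud(D):
    """world xyz for every pixel (480,640,3), nan if no depth"""
    f=240/np.tan(np.radians(float(D['vertical_fov']))/2)
    v,u=np.mgrid[0:480,0:640].astype(float)
    K=np.array([[f,0,float(D['cx'])],[0,f,float(D['cy'])],[0,0,1]])
    p=cv2.undistortPoints(np.stack([u.ravel(),v.ravel()],1)[:,None],K,np.array([float(D['k1']),0,0,0]))[:,0]
    d=D['d'].ravel().astype(float); d=np.where(d>0,d,np.nan)
    T=D['world_from_camera']
    c=np.stack([p[:,0]*d,-p[:,1]*d,-d],1)
    return (c@T[:3,:3].T+T[:3,3]).reshape(480,640,3)
E
python3 - <<'E'
from h import *
for c in('scene','side','wrist'):
    snap(c,c+'0'); D=load(c+'0'); print(c,D['world_from_camera'].round(2).tolist(),D['vertical_fov'],D['k1'])
s=telemetry.get_state();print(s)
E
```

```text
scene [[0.34, -0.65, 0.68, 1377.74], [0.94, 0.22, -0.26, -323.84], [0.02, 0.72, 0.69, 878.32], [0.0, 0.0, 0.0, 1.0]] 45.78390472901354 -0.13944660563769729
side [[-0.76, 0.5, -0.41, 17.03], [-0.65, -0.58, 0.49, 668.13], [0.01, 0.64, 0.77, 1176.07], [0.0, 0.0, 0.0, 1.0]] 45.88373404792917 -0.10741048612492497
wrist [[0.38, 0.89, 0.25, 282.17], [-0.93, 0.36, 0.1, -505.84], [-0.0, -0.27, 0.96, 384.1], [0.0, 0.0, 0.0, 1.0]] 65.47845697143003 -0.0730141467292783
{'time_s': 0.15, 'qpos': array([-1.39127245e+00,  1.81384657e-01,  1.60776713e+00, -4.35266448e-05,
        1.35379359e+00, -2.06298654e-01]), 'dq': array([ 0.00392229, -0.00125006, -0.0029806 ,  0.00096072,  0.00076822,
        0.00047044]), 'joint_torque': array([ 7.71811156e-04, -4.34232509e+01, -3.42172837e+01,  7.01926067e-02,
        3.56519117e-02, -8.73456793e-05]), 'ee_pos': array([ 216.32067593, -532.34685626,  260.01446018]), 'orientation': array([ 9.81449130e-01,  1.91721534e-01, -1.21933879e-05, -6.76585417e-04]), 'wrist_force': array([ 0.03078169, -0.61092792,  0.15076799]), 'torque': array([ 0.03991157, -0.02610055, -0.01200945]), 'grasp_force': 0.0, 'width': 88.23094621679239}
```

View pics/scene0.png

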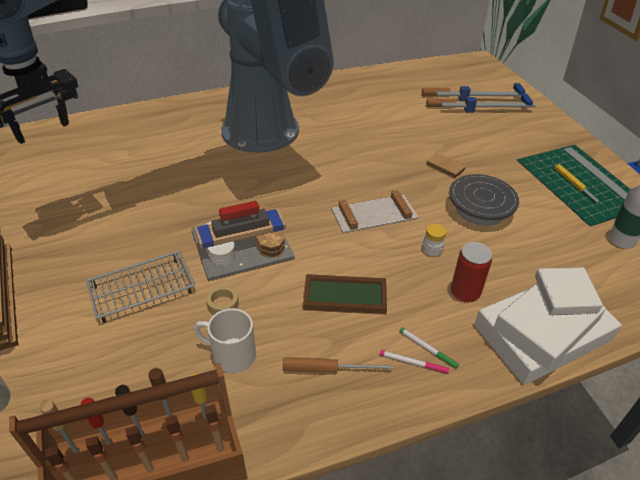

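View pics/side0.png

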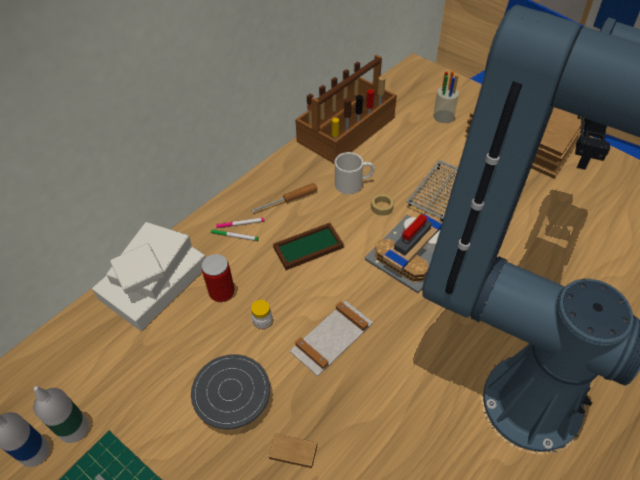

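The scene view shows the stack at about (240,235), rack (140,285), tray (345,293), rest (375,210), turntable (483,198), mug (232,335) and can (470,272). I'll measure these by height and ROI.

```bash
cat >> h.py <<'E'
def rect(C,m,box,zr,pr=True):
    """min-area rectangle (world xy) of masked pixels in pixel box with z in zr"""
    x0,y0,x1,y1=box; k=np.zeros((480,640),bool);k[y0:y1,x0:x1]=1
    k&=m&(C[...,2]>zr[0])&(C[...,2]<zr[1])
    if k.sum()<10: return print('few',k.sum())
    k=cv2.morphologyEx(k.astype(np.uint8),cv2.MORPH_OPEN,np.ones((2,2),np.uint8))>0
    p=C[k]; r=cv2.minAreaRect(p[:,:2].astype(np.float32)); (c,(w,h),a)=r
    if w<h: w,h,a=h,w,a+90
    a=(a+90)%180-90
    if pr: print('n',k.sum(),'c',np.round(c,1),'size',round(w,1),round(h,1),'ang',round(a,1),'z',np.median(p[:,2]).round(1))
    return p
E
python3 - <<'E'
from h import *
D=load('scene0');C=cloud(D);im=D['im'].astype(int);b,g,r=im[...,0],im[...,1],im[...,2]
A=np.ones((480,640),bool)
for n,m,bx,z in [('handle',(r>100)&(g<70),(200,195,280,230),(95,130)),
 ('steel/caul z59ish',A,(180,200,300,260),(52,64)),('blue',(b>r+40),(180,200,300,260),(40,66)),
 ('board',A,(180,215,310,280),(7,17)),
 ('felt',(g>r+10)&(g>b),(295,265,395,320),(0,15)),('tray',A,(295,268,395,320),(13,24)),
 ('battens',A,(330,185,420,235),(18,30)),('restboard',(r>120)&(b>110),(325,185,425,235),(2,12)),
 ('rack',A,(80,245,200,330),(17,32)),('wheel',A,(440,165,530,235),(38,52)),
 ('mug',A,(200,300,262,375),(80,100)),('can',A,(445,235,500,305),(105,125)),('table',A,(260,330,500,350),(-20,20)),
 ('bottle',A,(415,220,450,260),(30,90)),('foam',A,(195,235,240,270),(38,50)),('card',A,(240,225,295,262),(38,50))]:
    print(n,end=' ');rect(C,m,bx,z)
D=load('side0');C=cloud(D)
print('side');
for n,m,bx,z in [('tray',A,(265,215,350,275),(13,24)),('battens',A,(285,295,380,375),(18,30)),('wheel',A,(180,345,280,440),(38,52)),('table',A,(100,400,180,440),(-20,20))]:
    print(n,end=' ');rect(C,m,bx,z)
D=load('scene0')['im'];cv2.imwrite('pics/c1.png',cv2.resize(D[190:285,180:310],None,fx=6,fy=6,interpolation=cv2.INTER_CUBIC))
E
```

```text
handle n 295 c [ 436.7 -138.6] size 133.1 57.9 ang -51.6 z nan
steel/caul z59ish n 919 c [ 446.  -147.3] size 230.7 104.3 ang -73.0 z nan
blue n 349 c [ 454.5 -163.7] size 178.1 54.9 ang -89.1 z nan
board n 1684 c [ 445.9 -165.3] size 194.4 167.4 ang -83.9 z nan
felt n 1378 c [615.8 -55.9] size 0.8 0.0 ang -90.0 z nan
tray n 993 c [6.666e+02 2.000e-01] size 168.9 95.1 ang 67.1 z nan
battens n 434 c [440.5 165.7] size 168.3 111.0 ang 86.9 z nan
restboard n 1352 c [449.4 163.4] size 197.0 93.5 ang 88.3 z nan
rack n 1351 c [ 507.6 -395.8] size 205.6 136.9 ang -83.5 z nan
wheel n 2441 c [509.2 429.3] size 178.9 160.6 ang 56.3 z nan
mug n 524 c [ 709.7 -242. ] size 125.7 61.8 ang -30.9 z nan
can n 622 c [698.4 285.8] size 186.7 47.3 ang -50.3 z nan
table n 4630 c [nan nan] size nan 0.0 ang nan z nan
bottle n 413 c [589.7 260. ] size 106.9 38.1 ang -59.5 z nan
foam n 353 c [ 479.1 -210.1] size 88.2 67.2 ang -87.0 z nan
card n 416 c [ 458.7 -122.7] size 114.3 82.2 ang -28.0 z nan
side
tray n 548 c [662.8  -4.2] size 179.3 90.8 ang 69.8 z 15.4
battens n 536 c [441.4 159.5] size 164.5 87.6 ang 87.1 z nan
wheel n 4594 c [511.6 421.2] size 165.1 144.3 ang -56.9 z nan
table n 3184 c [nan nan] size 0.0 0.0 ang 0.0 z nan
```

View pics/c1.png

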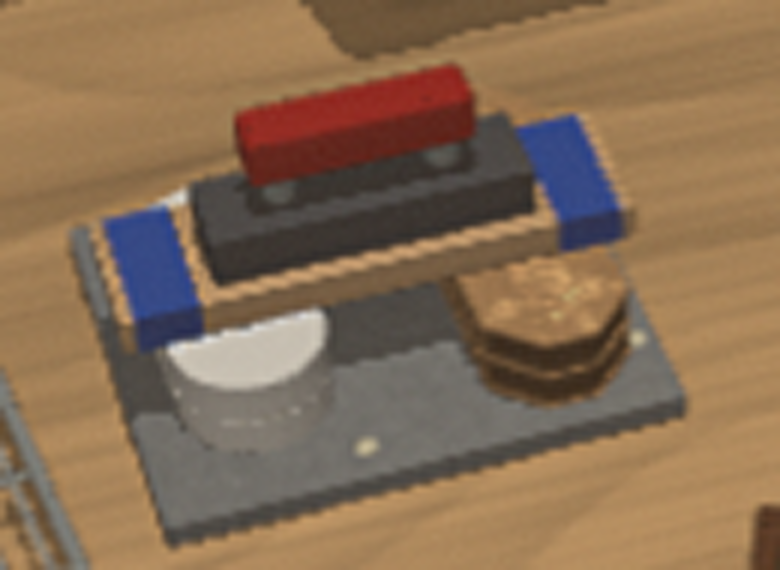

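```bash
cat >> h.py <<'E'
def go(x,y,z,yaw):
    """print tool-frame shift(m)+turn(deg) to reach TCP at xyz (mm), pointing down, tool x at yaw deg"""
    s=telemetry.get_state(); q=R.from_quat(s['orientation'])
    d=q.inv().apply(np.array([x,y,z])-s['ee_pos'])/1000
    t=(q.inv()*R.from_euler('z',yaw,degrees=True)*R.from_euler('x',180,degrees=True)).as_rotvec(degrees=True)
    print('pos',s['ee_pos'].round(1),'t',round(s['time_s'],1),'->',d.round(4).tolist(),t.round(1).tolist())
E
python3 - <<'E'
import re
s=open('h.py').read()
s=s.replace("k=cv2.morphologyEx(k.astype(np.uint8),cv2.MORPH_OPEN,np.ones((2,2),np.uint8))>0","k=(cv2.morphologyEx(k.astype(np.uint8),cv2.MORPH_OPEN,np.ones((3,3),np.uint8))>0)")
open('h.py','w').write(s)
E
python3 - <<'E'
from h import *
go(430,-160,330,90)
D=load('scene0');C=cloud(D);im=D['im'].astype(int);b,g,r=im[...,0],im[...,1],im[...,2]
A=np.ones((480,640),bool)
for n,m,bx,z in [('handle',(r>100)&(g<70),(200,195,280,230),(95,130)),
 ('board',A,(180,215,310,280),(7,17)),
 ('tray',A,(295,268,395,320),(13,24)),
 ('battens',A,(330,185,420,235),(18,30)),('restboard',(r>120)&(b>110),(325,185,425,235),(2,12)),
 ('rack',A,(80,245,200,330),(17,32)),('wheel',A,(440,165,530,235),(40,50)),
 ('mug',A,(200,300,262,375),(80,100)),('can',A,(445,235,500,305),(105,125))]:
    print(n,end=' ');rect(C,m,bx,z)
E
```

```text
pos [ 216.3 -532.3  260. ] t 0.1 -> [0.3381, -0.2647, -0.0696] [-0.1, -0.1, -67.9]
handle n 283 c [ 457.4 -164.8] size 81.4 25.8 ang -88.6 z 114.7
board n 1654 c [ 452.6 -167.3] size 193.4 169.6 ang -88.5 z 12.0
tray n 977 c [669.4  -4. ] size 168.3 88.6 ang 66.7 z 17.4
battens n 423 c [447.3 159.5] size 156.7 96.1 ang 87.2 z 23.8
restboard n 1283 c [447.1 160.7] size 190.9 95.5 ang 86.7 z 6.0
rack n 697 c [ 516. -398.] size 206.6 121.0 ang -83.5 z 24.3
wheel n 2362 c [513.1 417.6] size 171.1 167.9 ang -66.8 z 44.6
mug n 504 c [ 739.2 -252.9] size 79.5 79.3 ang -14.2 z 87.9
can n 614 c [740.6 241.6] size 61.2 60.9 ang 24.7 z 114.5
```

Request:
carry_out --pt "0.085 -0.066 -0.017 0 0 -17" --pt "0.17 -0.135 -0.034 0 0 -34" --pt "0.255 -0.2 -0.05 0 0 -51" --pt "0.348 -0.288 -0.07 0 0 -66.5" --pt "0.348 -0.288 -0.07 0 0 -66.5" --pt "0.348 -0.288 -0.07 0 0 -66.5" --pt "0.348 -0.288 -0.07 0 0 -66.5" --pt "0.348 -0.288 -0.07 0 0 -66.5" --pt "0.348 -0.288 -0.07 0 0 -66.5" --pt "0.348 -0.288 -0.07 0 0 -66.5" --fingers 0

```text
time_s: 1.15
ee_pos: [432.1, -130.8, 331.7]
orientation: [0.714, 0.701, 0.001, 0.001]
wrist_force: [0.3, -0.4, 0.7]
width: 88.3
grasp_force: 0.0
```

```bash
python3 - <<'E'
from h import *
snap('wrist','w1');D=load('w1');C=cloud(D);im=D['im'].astype(int);b,g,r=im[...,0],im[...,1],im[...,2]
F=(0,0,640,480);A=np.ones((480,640),bool)
rect(C,(r>100)&(g<70),F,(108,122))
p=rect(C,A,F,(8,16))
go(455,-165,105,91.4)
E
```

```text
n 1836 c [ 454.7 -162.1] size 82.9 21.3 ang -88.9 z 114.9
n 13664 c [426.1 -86.4] size 789.1 359.4 ang -1.4 z 12.2
pos [ 431.6 -132.1  331.3] t 1.2 -> [-0.0325, 0.0237, 0.2264] [0.1, -0.0, -2.5]
```

View pics/w1.png

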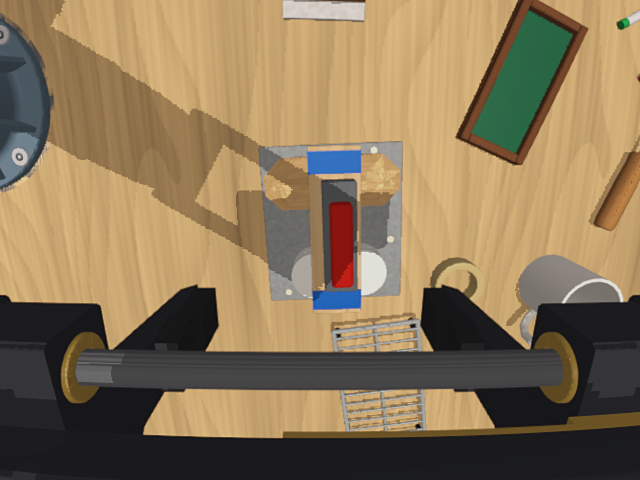

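The wrist view shows the red handle at about (341,245) on the steel bar and caul. Foam is below it at (340,270), cardboard above at (335,180). I'll grasp the handle.

Request:
carry_out --pt "-0.03 0.0235 0.03 0 0 -2.3" --pt "-0.03 0.0235 0.07 0 0 -2.3" --pt "-0.03 0.0235 0.11 0 0 -2.3" --pt "-0.03 0.0235 0.15 0 0 -2.3" --pt "-0.03 0.0235 0.18 0 0 -2.3" --pt "-0.03 0.0235 0.205 0 0 -2.3" --pt "-0.03 0.0235 0.218 0 0 -2.3" --pt "-0.03 0.0235 0.224 0 0 -2.3" --pt "-0.03 0.0235 0.224 0 0 -2.3" --pt "-0.03 0.0235 0.224 0 0 -2.3"

```text
time_s: 2.2
ee_pos: [453.8, -166.3, 107.8]
orientation: [0.702, 0.713, 0.0, 0.001]
wrist_force: [-0.2, -0.0, -0.2]
width: 88.5
grasp_force: 0.0
```

Request:
carry_out --pt "0 0 0 0 0 0" --pt "0 0 0 0 0 0" --pt "0 0 0 0 0 0" --pt "0 0 0 0 0 0" --pt "0 0 0 0 0 0" --pt "0 0 0 0 0 0" --pt "0 0 0 0 0 0" --pt "0 0 0 0 0 0" --fingers 1

```text
time_s: 3.0
ee_pos: [453.2, -165.5, 106.7]
orientation: [0.702, 0.713, 0.0, -0.0]
wrist_force: [-1.0, -0.2, -0.1]
width: 26.3
grasp_force: 0.0
```

```bash
python3 - <<'E'
from h import *
s=telemetry.get_state();print(s['ee_pos'],s['width'],s['grasp_force'],R.from_quat(s['orientation']).as_matrix()[:,0])
D=load('scene0');C=cloud(D);A=np.ones((480,640),bool);im=D['im'].astype(int)
rect(C,A,(295,268,395,320),(15,22))
# felt by colour
g=(im[...,1]>im[...,2]+8);g&=im[...,1]>im[...,0]+3
rect(C,g,(295,265,395,320),(4,13))
D=load('w1');C=cloud(D);rect(C,A,(440,0,610,180),(14,22))
go(669,-4,200,66.7)
E
```

```text
[ 453.17501854 -165.49532529  106.6712534 ] 26.29138597510379 0.0 [-1.57734931e-02  9.99875589e-01  6.46114287e-05]
n 744 c [668.9  -4. ] size 167.9 88.1 ang 66.5 z 17.7
n 1366 c [665.1  -1.9] size 146.1 58.7 ang 67.2 z 7.9
n 3791 c [668.1  -1.2] size 167.9 84.8 ang 67.1 z 18.1
pos [ 453.2 -165.5  106.7] t 3.0 -> [0.1581, 0.2183, -0.0933] [-0.0, -0.0, 24.2]
```

Request:
carry_out --pt "0 0 0 0 0 0" --pt "0 0 0 0 0 0" --pt "0 0 0 0 0 0" --pt "0 0 0 0 0 0" --fingers 1

```text
time_s: 3.4
ee_pos: [453.4, -165.6, 106.7]
orientation: [0.702, 0.713, 0.0, 0.0]
wrist_force: [2.2, 0.1, -1.9]
width: 21.4
grasp_force: 30.0
```

Request:
carry_out --pt "0 0 -0.005 0 0 0" --pt "0 0 -0.02 0 0 0" --pt "0 0 -0.04 0 0 0" --pt "0 0 -0.06 0 0 0" --pt "0 0 -0.07 0 0 0" --pt "0 0 -0.075 0 0 0" --pt "0 0 -0.075 0 0 0"

```text
time_s: 4.1
ee_pos: [453.0, -165.4, 181.6]
orientation: [0.701, 0.713, -0.0, -0.0]
wrist_force: [1.1, -0.2, -7.3]
width: 21.6
grasp_force: 30.0
```

```bash
python3 - <<'E'
from h import *
go(667,-4,180,67)
s=telemetry.get_state();print(s['width'],s['grasp_force'],s['wrist_force'])
E
```

```text
pos [ 453.  -165.4  181.6] t 4.1 -> [0.158, 0.2166, 0.0016] [-0.0, -0.0, 23.9]
21.643051329861457 29.99741116538644 [ 1.13116234 -0.24658295 -7.29474093]
```

Request:
carry_out --pt "0.01 0.014 0 0 0 2" --pt "0.03 0.041 0 0 0 5" --pt "0.052 0.071 0 0 0 8" --pt "0.075 0.103 0 0 0 12" --pt "0.098 0.134 0 0 0 16" --pt "0.12 0.165 0 0 0 20" --pt "0.14 0.192 0 0 0 22" --pt "0.153 0.21 0 0 0 23.9" --pt "0.158 0.2165 0 0 0 23.9" --pt "0.158 0.2165 0 0 0 23.9"

```text
time_s: 5.1
ee_pos: [666.6, -3.4, 179.7]
orientation: [0.833, 0.553, -0.001, -0.001]
wrist_force: [0.0, -0.7, -7.9]
width: 21.5
grasp_force: 30.0
```

```bash
python3 - <<'E'
from h import *
snap('wrist','w2');D=load('w2');C=cloud(D);A=np.ones((480,640),bool)
im=D['im'].astype(int);b,g,r=im[...,0],im[...,1],im[...,2]
rect(C,(r>90)&(g<60),(0,0,640,480),(165,215))
rect(C,A,(0,0,640,480),(13,22))
rect(C,(g>r+10)&(g>b),(0,0,640,480),(3,13))
go(667,-4,60,67)
E
```

```text
n 10787 c [668.8  -0. ] size 83.0 22.8 ang 67.2 z 187.8
n 6877 c [742.9 -26. ] size 530.0 237.8 ang -48.3 z 17.8
n 2379 c [728.5  57. ] size 135.6 42.0 ang -1.4 z 8.3
pos [666.1  -4.1 180. ] t 5.2 -> [0.0006, 0.0011, 0.12] [-0.2, 0.1, 0.1]
```

View pics/w2.png

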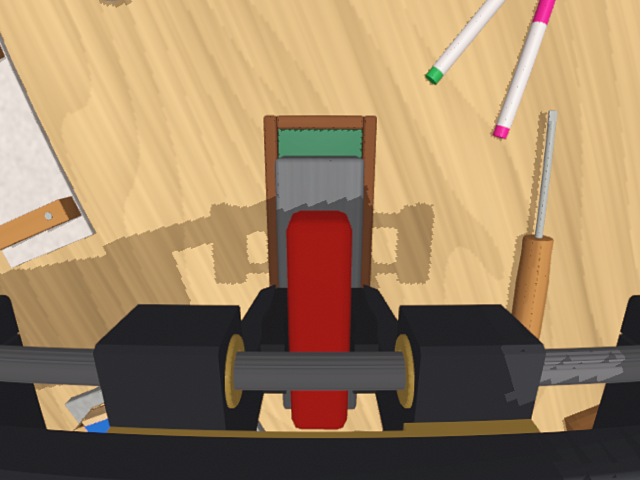

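Weight held centred over the tray (red handle at (320,320), felt end at (320,142)). Lowering.

Request:
carry_out --pt "-0.002 0.001 0.02 0 0 0" --pt "-0.002 0.001 0.045 0 0 0" --pt "-0.002 0.001 0.07 0 0 0" --pt "-0.002 0.001 0.092 0 0 0" --pt "-0.002 0.001 0.107 0 0 0" --pt "-0.002 0.001 0.114 0 0 0" --pt "-0.002 0.001 0.118 0 0 0" --pt "-0.002 0.001 0.12 0 0 0" --pt "-0.002 0.001 0.121 0 0 0" --pt "-0.002 0.001 0.121 0 0 0"

```text
time_s: 6.15
ee_pos: [667.9, -6.4, 61.6]
orientation: [0.834, 0.552, 0.001, 0.001]
wrist_force: [-0.2, -0.9, -7.2]
width: 21.7
grasp_force: 30.0
```

Request:
carry_out --pt "0 0 0.001 0 0 0" --pt "0 0 0.002 0 0 0" --pt "0 0 0.003 0 0 0" --pt "0 0 0.003 0 0 0"

```text
time_s: 6.55
ee_pos: [667.2, -6.3, 57.5]
orientation: [0.834, 0.552, -0.0, -0.0]
wrist_force: [0.7, -0.6, -7.3]
width: 21.4
grasp_force: 30.0
```

Request:
carry_out --pt "0 0 0.0005 0 0 0" --pt "0 0 0.001 0 0 0" --pt "0 0 0.0015 0 0 0" --pt "0 0 0.002 0 0 0" --pt "0 0 0.002 0 0 0"

```text
time_s: 7.05
ee_pos: [667.4, -6.4, 55.8]
orientation: [0.834, 0.552, 0.0, 0.0]
wrist_force: [-0.5, 0.6, -7.5]
width: 21.6
grasp_force: 30.0
```

Request:
carry_out --pt "0 0 0.0005 0 0 0" --pt "0 0 0.001 0 0 0" --pt "0 0 0.001 0 0 0"

```text
time_s: 7.35
ee_pos: [667.5, -6.4, 55.7]
orientation: [0.834, 0.552, 0.0, 0.0]
wrist_force: [-4.6, -0.1, 3.8]
width: 21.6
grasp_force: 30.0
```

Touched down. Release and lift, then head for the caul.

Request:
carry_out --pt "0 0 0 0 0 0" --pt "0 0 0 0 0 0" --pt "0 0 0 0 0 0" --pt "0 0 0 0 0 0" --pt "0 0 0 0 0 0" --pt "0 0 0 0 0 0" --pt "0 0 -0.03 0 0 0" --pt "0 0 -0.08 0 0 0" --pt "0 0 -0.13 0 0 0" --pt "0 0 -0.18 0 0 0" --fingers 0

```text
time_s: 8.35
ee_pos: [667.0, -6.3, 236.4]
orientation: [0.834, 0.552, -0.0, -0.0]
wrist_force: [1.2, -0.6, -0.8]
width: 87.7
grasp_force: 0.0
```

```bash
python3 - <<'E'
from h import *
go(440,-195,300,91)
snap('side','s2');D=load('s2');C=cloud(D);A=np.ones((480,640),bool)
im=D['im'].astype(int);b,g,r=im[...,0],im[...,1],im[...,2]
rect(C,(r>90)&(g<60),(250,190,360,280),(50,75))
snap('scene','sc2');D=load('sc2');C=cloud(D);im=D['im'].astype(int);b,g,r=im[...,0],im[...,1],im[...,2]
rect(C,(r>90)&(g<60),(295,230,395,320),(55,75))
rect(C,A,(180,195,300,265),(53,66))
E
```

```text
pos [667.   -6.3 236.4] t 8.3 -> [-0.2624, -0.1352, -0.0635] [-0.0, -0.0, -24.0]
n 272 c [665.8  -1.2] size 79.9 24.4 ang 67.3 z 61.7
n 398 c [671.5  -6.6] size 80.5 24.3 ang 65.4 z 63.1
n 1649 c [ 450.5 -166.1] size 190.2 64.7 ang -89.1 z 59.1
```

Request:
carry_out --pt "-0.046 -0.024 -0.02 0 0 -4" --pt "-0.09 -0.048 -0.04 0 0 -9" --pt "-0.14 -0.07 -0.06 0 0 -14" --pt "-0.185 -0.095 -0.064 0 0 -19" --pt "-0.23 -0.118 -0.064 0 0 -24" --pt "-0.262 -0.135 -0.064 0 0 -24" --pt "-0.262 -0.135 -0.064 0 0 -24" --pt "-0.262 -0.135 -0.064 0 0 -24"

```text
time_s: 9.25
ee_pos: [440.0, -195.7, 298.8]
orientation: [0.702, 0.712, 0.0, 0.0]
wrist_force: [-0.3, 0.3, -0.4]
width: 88.0
grasp_force: 0.0
```

```bash
python3 - <<'E'
from h import *
snap('wrist','w3');D=load('w3');C=cloud(D);A=np.ones((480,640),bool)
print('caul');rect(C,A,(0,0,640,480),(53,65))
m=(np.abs(C[...,0]-452)<150)
print('pieces');rect(C,m&(C[...,1]>-150),(0,0,640,480),(38,50));rect(C,m&(C[...,1]<-180)&(C[...,1]>-255),(0,0,640,480),(38,50))
rect(C,m&(C[...,1]>-280)&(C[...,1]<-60),(0,0,640,480),(9,15))
print('rest');rect(C,C[...,1]>50,(0,0,640,480),(19,30))
go(453,-165,48,90.9)
E
```

```text
caul
n 13259 c [ 577.8 -180.7] size 338.8 305.3 ang 17.6 z 59.3
pieces
n 4905 c [ 448.1 -108.6] size 150.8 56.1 ang 1.9 z 44.2
n 2039 c [ 455.1 -215.7] size 111.1 56.1 ang 1.7 z 44.2
n 9668 c [ 450.4 -164.6] size 194.1 168.6 ang -88.4 z 12.1
rest
few 0
pos [ 440.8 -194.9  298.7] t 9.3 -> [0.0297, 0.0125, 0.2507] [0.0, -0.0, 0.0]
```

View pics/w3.png

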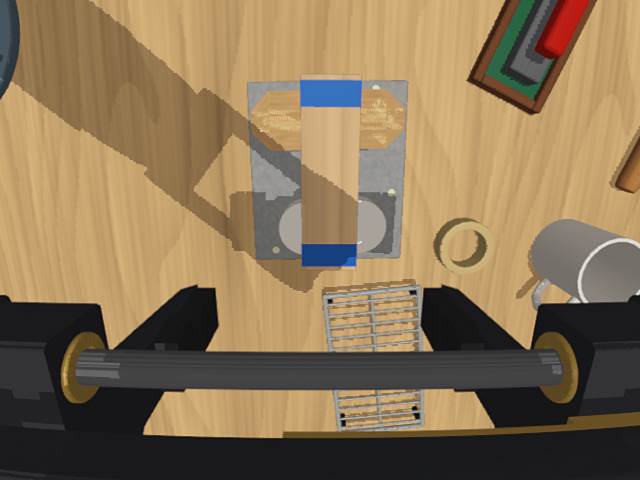

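The weight lies in its tray at (545,40). The caul runs from (330,80) to (330,262), cardboard at (328,118), foam at (332,225).

```bash
python3 - <<'E'
from h import *
D=load('w3');C=cloud(D)
m=(np.abs(C[...,0]-452)<45)&(C[...,1]<-40)
rect(C,m,(0,0,640,480),(54,64))
go(453,-165,52,90.9)
E
```

```text
n 11288 c [ 451.3 -163.7] size 190.4 56.3 ang -89.2 z 59.2
pos [ 440.8 -194.9  298.7] t 9.3 -> [0.0297, 0.0125, 0.2467] [0.0, -0.0, 0.0]
```

Request:
carry_out --pt "0.031 0.0105 0.03 0 0 0" --pt "0.031 0.0105 0.075 0 0 0" --pt "0.031 0.0105 0.12 0 0 0" --pt "0.031 0.0105 0.165 0 0 0" --pt "0.031 0.0105 0.2 0 0 0" --pt "0.031 0.0105 0.225 0 0 0" --pt "0.031 0.0105 0.239 0 0 0" --pt "0.031 0.0105 0.247 0 0 0" --pt "0.031 0.0105 0.247 0 0 0" --pt "0.031 0.0105 0.247 0 0 0"

```text
time_s: 10.3
ee_pos: [451.5, -163.3, 52.1]
orientation: [0.7, 0.714, 0.0, 0.0]
wrist_force: [0.0, -0.5, 0.5]
width: 88.2
grasp_force: 0.0
```

Request:
carry_out --pt "0 0 0 0 0 0" --pt "0 0 0 0 0 0" --pt "0 0 0 0 0 0" --pt "0 0 0 0 0 0" --pt "0 0 0 0 0 0" --pt "0 0 0 0 0 0" --pt "0 0 0 0 0 0" --fingers 1

```text
time_s: 11.0
ee_pos: [450.8, -163.8, 52.1]
orientation: [0.701, 0.713, -0.0, 0.0]
wrist_force: [-2.2, 0.5, 5.7]
width: 55.2
grasp_force: 30.0
```

Request:
carry_out --pt "0 0 -0.003 0 0 0" --pt "0 0 -0.01 0 0 0" --pt "0 0 -0.025 0 0 0" --pt "0 0 -0.05 0 0 0" --pt "0 0 -0.085 0 0 0" --pt "0 0 -0.12 0 0 0" --pt "0 0 -0.14 0 0 0" --pt "0 0 -0.148 0 0 0" --pt "0 0 -0.148 0 0 0"

```text
time_s: 11.9
ee_pos: [451.1, -163.8, 200.6]
orientation: [0.701, 0.713, 0.0, 0.001]
wrist_force: [0.3, 0.2, -1.2]
width: 55.5
grasp_force: 30.0
```

```bash
python3 - <<'E'
from h import *
D=load('side0');C=cloud(D);A=np.ones((480,640),bool)
m=(C[...,0]>340)&(C[...,0]<540)&(C[...,1]>20)&(C[...,1]<300)
rect(C,m,(280,290,390,385),(20,28))
rect(C,m,(280,290,390,385),(3.5,9))
go(445,160,200,87)
E
```

```text
n 258 c [443.5 163.5] size 154.6 90.1 ang 87.5 z 23.1
n 251 c [440.2 162. ] size 189.7 82.7 ang 86.6 z 5.7
pos [ 451.1 -163.8  200.6] t 11.9 -> [0.3239, -0.0004, 0.0002] [0.1, 0.1, 4.0]
```

Request:
carry_out --pt "0.015 0 0 0 0 0" --pt "0.045 0 0 0 0 1" --pt "0.085 0 0 0 0 1" --pt "0.13 0 0 0 0 2" --pt "0.175 0 0 0 0 2" --pt "0.22 0 0 0 0 3" --pt "0.265 0 0 0 0 4" --pt "0.3 0 0 0 0 4" --pt "0.32 0 0 0 0 4" --pt "0.325 0 0 0 0 4"

```text
time_s: 12.9
ee_pos: [442.9, 163.8, 197.9]
orientation: [0.724, 0.69, -0.001, -0.001]
wrist_force: [0.1, 0.6, -1.9]
width: 55.5
grasp_force: 30.0
```

Request:
carry_out --pt "0 0 0 0 0 0" --pt "0 0 0 0 0 0"

```text
time_s: 13.1
ee_pos: [444.3, 160.8, 198.9]
orientation: [0.725, 0.688, -0.001, -0.0]
wrist_force: [-0.0, 1.2, -1.0]
width: 55.3
grasp_force: 30.0
```

```bash
python3 - <<'E'
from h import *
go(444.5,161.5,36,87)
for n in('wrist','scene','side'):
    snap(n,'r_'+n);D=load('r_'+n);C=cloud(D)
    m=(C[...,0]>330)&(C[...,0]<550)&(C[...,1]>30)&(C[...,1]<310)
    print(n);rect(C,m,(0,0,640,480),(20,28));rect(C,m,(0,0,640,480),(3.5,9));rect(C,m,(0,0,640,480),(200,214))
E
```

```text
pos [444.3 160.8 198.9] t 13.1 -> [0.0008, 0.0004, 0.1629] [-0.1, 0.0, -0.0]
wrist
few 0
few 1
n 60338 c [446.6 188.7] size 135.5 87.4 ang 86.9 z 206.0
scene
n 380 c [445.2 159.7] size 158.1 95.5 ang 87.3 z 23.9
n 913 c [446.8 141.9] size 155.9 94.2 ang 87.1 z 6.1
n 796 c [449.6 157. ] size 194.6 86.0 ang 76.2 z 205.9
side
n 210 c [440.  165.7] size 155.6 89.6 ang 84.2 z 22.6
n 288 c [449.3 156.4] size 182.6 77.3 ang 78.8 z 5.6
n 1295 c [449.5 161.2] size 192.0 69.5 ang 87.0 z 205.4
```

View pics/r_wrist.png

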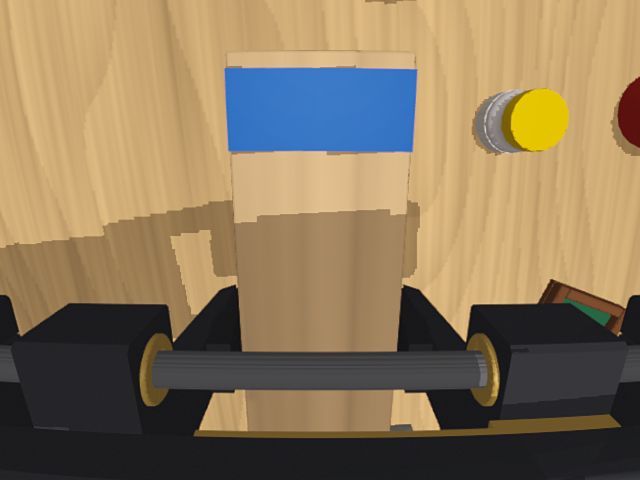

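The caul is held level (end at (320,60)) and hides the rest below, so I'll fuse the scene and side estimates and lower it.

Request:
carry_out --pt "0.0015 0.0005 0.02 0 0 0" --pt "0.0015 0.0005 0.05 0 0 0" --pt "0.0015 0.0005 0.085 0 0 0" --pt "0.0015 0.0005 0.115 0 0 0" --pt "0.0015 0.0005 0.138 0 0 0" --pt "0.0015 0.0005 0.15 0 0 0" --pt "0.0015 0.0005 0.157 0 0 0" --pt "0.0015 0.0005 0.161 0 0 0" --pt "0.0015 0.0005 0.163 0 0 0" --pt "0.0015 0.0005 0.163 0 0 0"

```text
time_s: 14.25
ee_pos: [446.1, 162.8, 37.3]
orientation: [0.725, 0.688, 0.001, 0.0]
wrist_force: [-0.7, 0.1, -1.2]
width: 55.2
grasp_force: 30.0
```

Request:
carry_out --pt "0 0 0.001 0 0 0" --pt "0 0 0.002 0 0 0" --pt "0 0 0.002 0 0 0"

```text
time_s: 14.55
ee_pos: [445.6, 162.9, 34.9]
orientation: [0.725, 0.688, 0.0, 0.0]
wrist_force: [-1.0, -0.1, -1.1]
width: 55.3
grasp_force: 30.0
```

Near contact; check alignment with the external cameras before the final touch.

```bash
python3 - <<'E'
from h import *
for n in('scene','side'):
    snap(n,'q_'+n)
a=load('q_scene')['im'][180:245,320:430];b=load('q_side')['im'][280:385,270:400]
a=cv2.resize(a,(560,330),interpolation=cv2.INTER_CUBIC);b=cv2.resize(b,(325,262),interpolation=cv2.INTER_CUBIC)
o=np.zeros((594,560,3),np.uint8);o[:330]=a;o[330:592,:325]=b;cv2.imwrite('pics/q.png',o)
E
```

```text
(no output)
```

View pics/q.png

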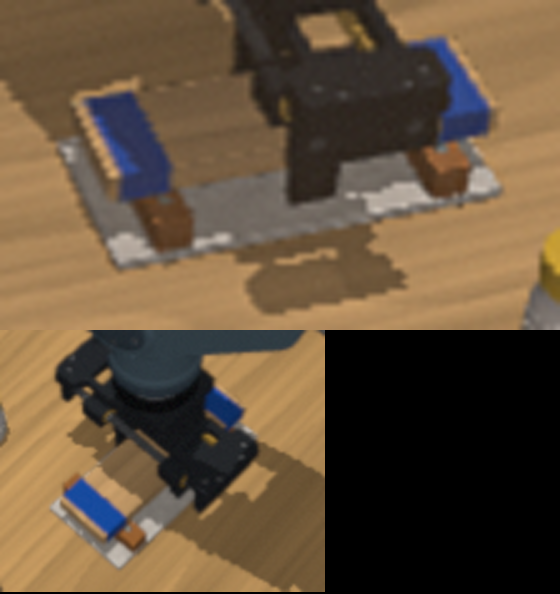

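The caul sits over both battens with both batten ends protruding. Touch down.

Request:
carry_out --pt "0 0 0.0005 0 0 0" --pt "0 0 0.001 0 0 0" --pt "0 0 0.0015 0 0 0" --pt "0 0 0.002 0 0 0" --pt "0 0 0.0025 0 0 0" --pt "0 0 0.0025 0 0 0"

```text
time_s: 15.25
ee_pos: [445.5, 162.8, 32.1]
orientation: [0.725, 0.688, -0.0, -0.0]
wrist_force: [-0.4, 0.4, -1.3]
width: 55.6
grasp_force: 30.0
```

Request:
carry_out --pt "0 0 0.0005 0 0 0" --pt "0 0 0.0007 0 0 0" --pt "0 0 0.0007 0 0 0"

```text
time_s: 15.55
ee_pos: [445.5, 162.8, 32.0]
orientation: [0.725, 0.688, -0.0, -0.0]
wrist_force: [-3.2, -0.7, 7.3]
width: 55.6
grasp_force: 30.0
```

Request:
carry_out --pt "0 0 0 0 0 0" --pt "0 0 0 0 0 0" --pt "0 0 0 0 0 0" --pt "0 0 0 0 0 0" --pt "0 0 -0.02 0 0 0" --pt "0 0 -0.06 0 0 0" --pt "0 0 -0.11 0 0 0" --pt "0 0 -0.16 0 0 0" --pt "-0.02 0 -0.21 0 0 0" --pt "-0.04 0 -0.26 0 0 0" --fingers 0

```text
time_s: 16.55
ee_pos: [443.1, 125.6, 286.4]
orientation: [0.725, 0.689, 0.0, 0.0]
wrist_force: [0.7, 0.4, -0.3]
width: 88.4
grasp_force: 0.0
```

Request:
carry_out --pt "0 0 0 0 0 0"

```text
time_s: 16.65
ee_pos: [446.9, 124.5, 291.4]
orientation: [0.726, 0.688, 0.004, 0.005]
wrist_force: [0.7, 0.3, 0.6]
width: 88.2
grasp_force: 0.0
```

```bash
python3 - <<'E'
from h import *
snap('wrist','w4');D=load('w4');C=cloud(D)
m=(C[...,0]>330)&(C[...,0]<550)&(C[...,1]>30)&(C[...,1]<310)
rect(C,m,(0,0,640,480),(35,44));rect(C,m,(0,0,640,480),(20,28));rect(C,m,(0,0,640,480),(3.5,9))
go(450,-135,300,91.9)
E
```

```text
n 10734 c [446.9 163.4] size 189.6 56.5 ang 86.7 z 39.2
n 1068 c [446.5 162.8] size 153.7 89.7 ang 87.6 z 24.2
n 3656 c [446.6 162.6] size 189.4 90.1 ang 87.4 z 6.1
pos [445.5 125.1 288. ] t 16.7 -> [-0.2595, 0.0185, -0.012] [0.4, -0.0, -5.0]
```

View pics/w4.png

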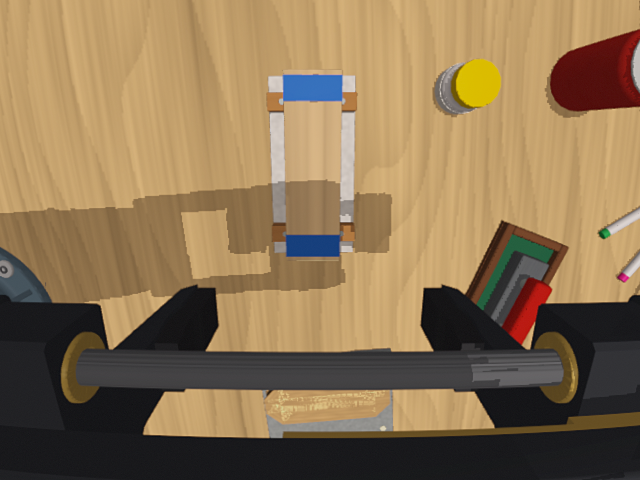

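The caul is square and centred on the rest to within 1 mm. I'll look at the rack on the way to the cardboard.

```bash
python3 - <<'E'
from h import *
go(510,-420,300,96)
E
```

```text
pos [445.5 125.1 288. ] t 16.7 -> [-0.5408, 0.0938, -0.0116] [0.4, 0.0, -9.1]
```

Request:
carry_out --pt "-0.03 0.005 -0.005 0 0 -1" --pt "-0.075 0.013 -0.012 0 0 -2" --pt "-0.125 0.022 -0.012 0 0 -3" --pt "-0.175 0.03 -0.012 0 0 -4" --pt "-0.225 0.039 -0.012 0 0 -5" --pt "-0.275 0.048 -0.012 0 0 -6" --pt "-0.325 0.056 -0.012 0 0 -7" --pt "-0.375 0.065 -0.012 0 0 -8" --pt "-0.42 0.073 -0.012 0 0 -9" --pt "-0.465 0.081 -0.012 0 0 -9"

```text
time_s: 17.7
ee_pos: [499.8, -344.5, 293.8]
orientation: [0.669, 0.743, 0.0, -0.002]
wrist_force: [0.7, -0.1, 0.4]
width: 88.3
grasp_force: 0.0
```

Request:
carry_out --pt "-0.04 0.007 0 0 0 0" --pt "-0.07 0.012 0 0 0 0" --pt "-0.075 0.013 0 0 0 0" --pt "-0.075 0.013 0 0 0 0" --pt "-0.075 0.013 0 0 0 0"

```text
time_s: 18.2
ee_pos: [520.9, -414.6, 295.0]
orientation: [0.669, 0.743, 0.0, -0.001]
wrist_force: [0.6, 0.7, -0.1]
width: 88.3
grasp_force: 0.0
```

```bash
python3 - <<'E'
from h import *
snap('wrist','w5');D=load('w5');C=cloud(D)
m=(C[...,0]>420)&(C[...,0]<610)&(C[...,1]>-530)&(C[...,1]<-270)
k=m&(C[...,2]>20)&(C[...,2]<30);p=C[k][:,:2].astype(np.float32);c,s,a=cv2.minAreaRect(p);print(c,s,a,k.sum())
m2=(np.abs(C[...,0]-452)<90)&(C[...,1]>-245)&(C[...,1]<-70)
rect(C,m2&(C[...,1]<-165),(0,0,640,480),(38,50));rect(C,m2&(C[...,1]>-165),(0,0,640,480),(38,50))
go(448,-108.6,140,1.9)
E
```

```text
(540.0899047851562, -387.2720031738281) (167.0363006591797, 218.64093017578125) 7.238912105560303 7702
n 2247 c [ 457.5 -235.8] size 106.2 19.5 ang 5.2 z 44.1
few 0
pos [ 521.  -414.5  295.6] t 18.2 -> [0.3117, -0.0401, 0.1561] [-0.1, -0.0, 94.2]
```

View pics/w5.png

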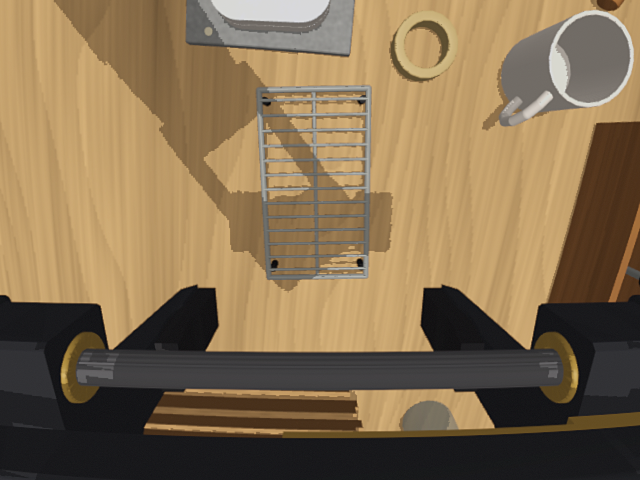

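The rack's corners are at (258,87), (371,87), (368,277) and (267,278), all visible.

```bash
python3 - <<'E'
from h import *
D=load('w5');C=cloud(D)
x0,y0,x1,y1=245,76,385,284
k=np.zeros((480,640),bool);k[y0:y1,x0:x1]=1;k&=(C[...,2]>20)&(C[...,2]<30)
print(cv2.minAreaRect(C[k][:,:2].astype(np.float32)))
f=240/np.tan(np.radians(float(D['vertical_fov']))/2)
K=np.array([[f,0,D['cx']],[0,f,D['cy']],[0,0,1]],float)
u=np.array([[258,87],[371,87],[368,277],[267,278]],float)
p=cv2.undistortPoints(u[:,None],K,np.array([float(D['k1']),0,0,0]))[:,0]
T=D['world_from_camera'];r=np.c_[p[:,0],-p[:,1],-np.ones(4)]@T[:3,:3].T;o=T[:3,3]
w=o+r*((25-o[2])/r[:,2])[:,None];print(w.round(1),w.mean(0))
d=(w[0]+w[1]-w[2]-w[3]);print(np.degrees(np.arctan2(d[1],d[0])))
E
```

```text
((515.6548461914062, -396.4068908691406), (116.45842742919922, 206.6983184814453), 7.167878150939941)
[[ 448.6 -301.6   25. ]
 [ 560.5 -289.9   25. ]
 [ 585.2 -489.6   25. ]
 [ 471.9 -502.8   25. ]] [ 516.5416842  -396.00901148   25.        ]
96.81502090031897
```

Request:
carry_out --pt "0.03 -0.004 0.01 0 0 8.5" --pt "0.062 -0.008 0.03 0 0 17" --pt "0.095 -0.012 0.05 0 0 25.5" --pt "0.13 -0.016 0.07 0 0 34" --pt "0.165 -0.021 0.09 0 0 42.5" --pt "0.2 -0.026 0.1 0 0 51" --pt "0.235 -0.03 0.12 0 0 59.5" --pt "0.27 -0.034 0.13 0 0 68" --pt "0.295 -0.038 0.14 0 0 76.5" --pt "0.312 -0.04 0.15 0 0 85"

```text
time_s: 19.25
ee_pos: [447.3, -107.0, 146.2]
orientation: [0.996, 0.094, 0.0, -0.0]
wrist_force: [0.8, -0.1, -0.1]
width: 88.4
grasp_force: 0.0
```

Request:
carry_out --pt "0 0 0 0 0 8.5" --pt "0 0 0 0 0 9.2" --pt "0 0 0 0 0 9.2" --pt "0 0 0 0 0 9.2"

```text
time_s: 19.65
ee_pos: [448.8, -110.1, 146.9]
orientation: [1.0, 0.017, 0.0, 0.0]
wrist_force: [-0.2, 0.2, 0.3]
width: 88.1
grasp_force: 0.0
```

```bash
python3 - <<'E'
from h import *
go(448.1,-108.6,40,1.9)
snap('scene','k');D=load('k');C=cloud(D);m=(np.abs(C[...,0]-455)<100)&(C[...,1]>-265)&(C[...,1]<-60)
p=C[m&(C[...,2]>39)&(C[...,2]<49)]
for k in (p[:,1]>-163,p[:,1]<-165): print(cv2.minAreaRect(p[k][:,:2].astype(np.float32)))
E
```

```text
pos [ 448.8 -110.1  146.9] t 19.6 -> [-0.0007, -0.0016, 0.1069] [0.0, -0.1, 0.1]
((448.35345458984375, -110.83660888671875), (153.17417907714844, 56.66458511352539), 1.1478333473205566)
((456.1448059082031, -218.1518096923828), (115.84427642822266, 57.26641845703125), 3.505138397216797)
```

Request:
carry_out --pt "-0.001 -0.001 0.02 0 0 0" --pt "-0.001 -0.001 0.045 0 0 0" --pt "-0.001 -0.001 0.07 0 0 0" --pt "-0.001 -0.001 0.09 0 0 0" --pt "-0.001 -0.001 0.101 0 0 0" --pt "-0.001 -0.001 0.106 0 0 0" --pt "-0.001 -0.001 0.107 0 0 0" --pt "-0.001 -0.001 0.107 0 0 0" --pt "-0.001 -0.001 0.107 0 0 0"

```text
time_s: 20.6
ee_pos: [448.2, -109.4, 40.2]
orientation: [1.0, 0.016, 0.001, 0.0]
wrist_force: [0.4, 0.5, 1.0]
width: 88.5
grasp_force: 0.0
```

Request:
carry_out --pt "0 0 0 0 0 0" --pt "0 0 0 0 0 0" --pt "0 0 0 0 0 0" --pt "0 0 0 0 0 0" --pt "0 0 0 0 0 0" --pt "0 0 0 0 0 0" --pt "0 0 0 0 0 0" --fingers 1

```text
time_s: 21.3
ee_pos: [447.5, -109.0, 39.4]
orientation: [1.0, 0.016, -0.0, 0.0]
wrist_force: [0.3, 0.1, 1.6]
width: 55.8
grasp_force: 30.0
```

Request:
carry_out --pt "0 0 -0.003 0 0 0" --pt "0 0 -0.01 0 0 0" --pt "0 0 -0.025 0 0 0" --pt "0 0 -0.05 0 0 0" --pt "0 0 -0.08 0 0 0" --pt "0 0 -0.1 0 0 0" --pt "0 0 -0.11 0 0 0" --pt "0 0 -0.115 0 0 0" --pt "0 0 -0.115 0 0 0"

```text
time_s: 22.2
ee_pos: [447.5, -109.0, 154.5]
orientation: [1.0, 0.016, 0.0, 0.0]
wrist_force: [0.3, -0.1, -0.3]
width: 55.6
grasp_force: 30.0
```

```bash
python3 - <<'E'
from h import *
go(516,-396,155,96.8)
snap('scene','k2');D=load('k2');C=cloud(D);m=(np.abs(C[...,0]-455)<100)&(C[...,1]>-265)&(C[...,1]<-60)
p=C[m&(C[...,2]>39)&(C[...,2]<49)]
print(cv2.minAreaRect(p[:,:2].astype(np.float32)))
E
```

```text
pos [ 447.5 -109.   154.5] t 22.2 -> [0.0594, 0.289, -0.0005] [0.0, -0.0, -95.0]
((456.6256103515625, -218.20420837402344), (118.37965393066406, 56.739418029785156), 3.124650716781616)
```

Request:
carry_out --pt "0.003 0.012 0 0 0 -4" --pt "0.008 0.037 0 0 0 -11" --pt "0.015 0.07 0 0 0 -19" --pt "0.022 0.105 0 0 0 -27" --pt "0.03 0.142 0 0 0 -35" --pt "0.037 0.18 0 0 0 -43" --pt "0.045 0.215 0 0 0 -51" --pt "0.051 0.25 0 0 0 -59" --pt "0.056 0.275 0 0 0 -67" --pt "0.0595 0.289 0 0 0 -75"

```text
time_s: 23.25
ee_pos: [515.4, -397.8, 152.1]
orientation: [0.782, 0.623, -0.0, -0.001]
wrist_force: [-0.9, -0.4, -0.7]
width: 55.4
grasp_force: 30.0
```

Request:
carry_out --pt "0 0 0 0 0 -7" --pt "0 0 0 0 0 -13" --pt "0 0 0 0 0 -18" --pt "0 0 0 0 0 -20" --pt "0 0 0 0 0 -20" --pt "0 0 0 0 0 -20"

```text
time_s: 23.85
ee_pos: [515.7, -395.6, 153.0]
orientation: [0.664, 0.747, 0.0, -0.001]
wrist_force: [0.6, 0.8, -0.5]
width: 56.3
grasp_force: 30.0
```

```bash
python3 - <<'E'
from h import *
go(516,-396,55,96.8)
snap('wrist','w6');D=load('w6');C=cloud(D)
m=(C[...,0]>420)&(C[...,0]<610)
k=m&(C[...,2]>152)&(C[...,2]<164);p=C[k];p=p[p[:,1]>-380]
print(p.max(0),p.min(0),np.median(p[:,2]));A=np.c_[p[:,:2],np.ones(len(p))];print(np.linalg.lstsq(A,p[:,2],rcond=None)[0])
snap('scene','k3');D=load('k3');C=cloud(D)
k=(C[...,2]>153)&(C[...,2]<163)&(C[...,0]>400)&(C[...,0]<620)&(C[...,1]<-300)&(C[...,1]>-500);print(cv2.minAreaRect(C[k][:,:2].astype(np.float32)))
E
```

```text
pos [ 515.7 -395.6  153. ] t 23.9 -> [-0.0006, 0.0004, 0.098] [-0.1, -0.1, -0.1]
[ 558.52804456 -320.25761271  163.99086485] [ 481.86102065 -379.99956765  152.20428125] 157.69658011668741
[3.21485164e-04 8.46694015e-04 1.57836550e+02]
((519.5794677734375, -396.58184814453125), (87.360107421875, 148.73243713378906), 20.063386917114258)
```

View pics/w6.png

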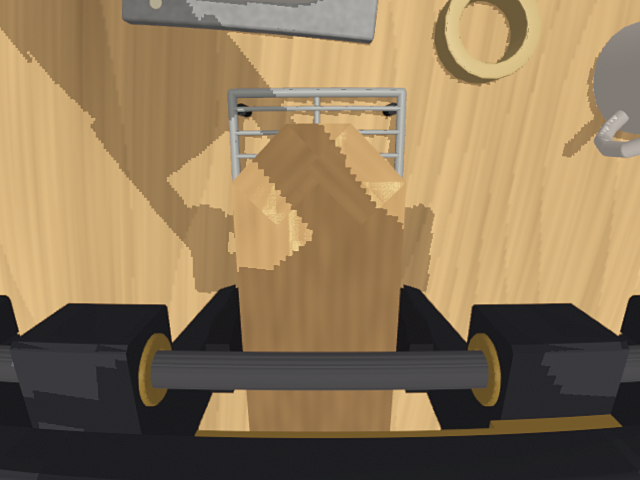

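The cardboard is level and centred over the rack (its tip at (315,125), rack end at (318,92)). Lowering.

Request:
carry_out --pt "-0.0005 0.0005 0.01 0 0 0" --pt "-0.0005 0.0005 0.03 0 0 0" --pt "-0.0005 0.0005 0.053 0 0 0" --pt "-0.0005 0.0005 0.073 0 0 0" --pt "-0.0005 0.0005 0.087 0 0 0" --pt "-0.0005 0.0005 0.094 0 0 0" --pt "-0.0005 0.0005 0.097 0 0 0" --pt "-0.0005 0.0005 0.0975 0 0 0" --pt "-0.0005 0.0005 0.0975 0 0 0"

```text
time_s: 24.85
ee_pos: [517.1, -397.0, 57.8]
orientation: [0.664, 0.748, -0.0, 0.001]
wrist_force: [0.1, -0.6, -0.3]
width: 56.2
grasp_force: 30.0
```

Request:
carry_out --pt "0 0 0.0005 0 0 0" --pt "0 0 0.001 0 0 0" --pt "0 0 0.0015 0 0 0" --pt "0 0 0.002 0 0 0" --pt "0 0 0.002 0 0 0"

```text
time_s: 25.35
ee_pos: [516.6, -396.4, 54.8]
orientation: [0.664, 0.748, -0.0, -0.0]
wrist_force: [0.4, 0.2, -0.3]
width: 55.8
grasp_force: 30.0
```

Request:
carry_out --pt "0 0 0.0005 0 0 0" --pt "0 0 0.001 0 0 0" --pt "0 0 0.0015 0 0 0" --pt "0 0 0.0018 0 0 0" --pt "0 0 0.0018 0 0 0"

```text
time_s: 25.85
ee_pos: [516.6, -396.4, 53.0]
orientation: [0.664, 0.748, -0.0, -0.0]
wrist_force: [0.5, 0.3, -0.4]
width: 55.8
grasp_force: 30.0
```

Request:
carry_out --pt "0 0 0.0004 0 0 0" --pt "0 0 0.0006 0 0 0" --pt "0 0 0.0006 0 0 0"

```text
time_s: 26.15
ee_pos: [516.6, -396.5, 52.5]
orientation: [0.664, 0.748, -0.0, 0.0]
wrist_force: [0.2, -0.2, 0.8]
width: 55.7
grasp_force: 30.0
```

Request:
carry_out --pt "0 0 0.0003 0 0 0" --pt "0 0 0.0005 0 0 0" --pt "0 0 0.0005 0 0 0"

```text
time_s: 26.45
ee_pos: [516.7, -396.5, 52.5]
orientation: [0.664, 0.748, -0.0, -0.0]
wrist_force: [-2.1, 2.3, 5.0]
width: 55.6
grasp_force: 30.0
```

Contact. Release and rise.

Request:
carry_out --pt "0 0 0 0 0 0" --pt "0 0 0 0 0 0" --pt "0 0 0 0 0 0" --pt "0 0 0 0 0 0" --pt "0 0 0 0 0 0" --pt "0 0 -0.02 0 0 0" --pt "0 0 -0.06 0 0 0" --pt "0 0 -0.11 0 0 0" --pt "0 0 -0.15 0 0 0" --pt "0 0 -0.15 0 0 0" --fingers 0

```text
time_s: 27.45
ee_pos: [519.3, -399.3, 209.9]
orientation: [0.664, 0.748, -0.001, 0.006]
wrist_force: [1.7, -0.4, -0.7]
width: 87.8
grasp_force: 0.0
```

```bash
python3 - <<'E'
from h import *
go(455.1,-215.7,160,1.7)
snap('scene','k4');D=load('k4');C=cloud(D)
k=(C[...,2]>52)&(C[...,2]<62)&(C[...,0]>400)&(C[...,0]<620)&(C[...,1]<-300)&(C[...,1]>-500);print(k.sum(),cv2.minAreaRect(C[k][:,:2].astype(np.float32)),np.median(C[k][:,2]))
E
```

```text
pos [ 519.3 -399.3  209.9] t 27.4 -> [0.1904, -0.0424, 0.0476] [0.8, 0.1, 95.1]
1429 ((518.1442260742188, -398.3952941894531), (60.51326370239258, 149.49754333496094), 5.7231526374816895) 57.09681995384881
```

Request:
carry_out --pt "0.015 -0.003 0 0 0 8.5" --pt "0.03 -0.006 0 0 0 17" --pt "0.05 -0.01 0 0 0 25.5" --pt "0.07 -0.015 0 0 0 34" --pt "0.09 -0.019 0.01 0 0 42.5" --pt "0.11 -0.023 0.02 0 0 51" --pt "0.13 -0.028 0.03 0 0 59.5" --pt "0.15 -0.032 0.04 0 0 68" --pt "0.17 -0.036 0.043 0 0 76.5" --pt "0.187 -0.04 0.043 0 0 85"

```text
time_s: 28.5
ee_pos: [452.9, -213.4, 156.2]
orientation: [0.995, 0.1, -0.002, -0.002]
wrist_force: [0.0, 0.8, 0.3]
width: 87.8
grasp_force: 0.0
```

Request:
carry_out --pt "0 0 0 0 0 8.5" --pt "0 0 0 0 0 10" --pt "0 0 0 0 0 10" --pt "0 0 0 0 0 10" --pt "0 0 0 0 0 10"

```text
time_s: 29.0
ee_pos: [454.7, -215.7, 158.7]
orientation: [1.0, 0.016, -0.0, -0.0]
wrist_force: [-1.4, -0.4, -1.1]
width: 88.4
grasp_force: 0.0
```

```bash
python3 - <<'E'
from h import *
go(455.1,-215.7,40,1.7)
E
```

```text
pos [ 454.7 -215.7  158.7] t 29.0 -> [0.0005, 0.0, 0.1187] [-0.0, 0.0, 0.2]
```

Request:
carry_out --pt "0.0005 0 0.02 0 0 0" --pt "0.0005 0 0.045 0 0 0" --pt "0.0005 0 0.07 0 0 0" --pt "0.0005 0 0.095 0 0 0" --pt "0.0005 0 0.11 0 0 0" --pt "0.0005 0 0.117 0 0 0" --pt "0.0005 0 0.1185 0 0 0" --pt "0.0005 0 0.1185 0 0 0" --pt "0.0005 0 0.1185 0 0 0"

```text
time_s: 29.9
ee_pos: [455.9, -216.0, 41.4]
orientation: [1.0, 0.016, 0.001, 0.001]
wrist_force: [-0.3, -0.3, -0.2]
width: 87.9
grasp_force: 0.0
```

Request:
carry_out --pt "0 0 0 0 0 0" --pt "0 0 0 0 0 0" --pt "0 0 0 0 0 0" --pt "0 0 0 0 0 0" --pt "0 0 0 0 0 0" --pt "0 0 0 0 0 0" --pt "0 0 0 0 0 0" --fingers 1

```text
time_s: 30.6
ee_pos: [455.3, -215.6, 40.6]
orientation: [1.0, 0.016, 0.0, 0.0]
wrist_force: [-0.9, 0.9, 3.0]
width: 55.8
grasp_force: 30.0
```

Request:
carry_out --pt "0 0 -0.003 0 0 0" --pt "0 0 -0.01 0 0 0" --pt "0 0 -0.025 0 0 0" --pt "0 0 -0.05 0 0 0" --pt "0 0 -0.085 0 0 0" --pt "0 0 -0.12 0 0 0" --pt "0 0 -0.145 0 0 0" --pt "0 0 -0.155 0 0 0" --pt "0 0 -0.16 0 0 0" --pt "0 0 -0.16 0 0 0"

```text
time_s: 31.6
ee_pos: [455.1, -215.3, 200.1]
orientation: [1.0, 0.016, -0.0, -0.0]
wrist_force: [0.6, -0.3, -0.9]
width: 55.7
grasp_force: 30.0
```

```bash
python3 - <<'E'
from h import *
go(511,420,200,40)
D=load('r_side');C=cloud(D)
for n in('side0','sc2','scene0'):
    C=cloud(load(n));k=(C[...,2]>41)&(C[...,2]<49)&(np.abs(C[...,0]-511)<110)&(np.abs(C[...,1]-420)<110)
    print(n,k.sum(),cv2.minEnclosingCircle(C[k][:,:2].astype(np.float32)),C[k].mean(0),(C[k].max(0)+C[k].min(0))/2)
E
```

```text
pos [ 455.1 -215.3  200.1] t 31.6 -> [0.0759, -0.6333, 0.0003] [-0.0, 0.0, -38.2]
side0 4098 ((509.5008239746094, 421.0151062011719), 86.63941192626953) [507.08417469 422.66966264  44.240224  ] [508.83003735 421.30788904  44.99243577]
sc2 2317 ((512.670166015625, 417.3513488769531), 87.85831451416016) [516.23485592 414.16483133  44.7435873 ] [514.02285881 417.11396774  45.00675793]
scene0 2305 ((511.2069396972656, 417.81060791015625), 87.82038879394531) [516.57830974 414.89800649  44.70744406] [513.70925812 416.84932154  45.00192814]
```

```bash
python3 - <<'E'
from h import *
go(445,307,270,60)
E
```

```text
pos [ 455.1 -215.3  200.1] t 31.6 -> [0.0064, -0.5224, -0.0697] [-0.0, 0.0, -58.2]
```

Request:
carry_out --pt "0 -0.01 -0.005 0 0 0" --pt "0 -0.03 -0.015 0 0 -2" --pt "0.001 -0.06 -0.025 0 0 -5" --pt "0.001 -0.095 -0.035 0 0 -9" --pt "0.002 -0.13 -0.045 0 0 -13" --pt "0.002 -0.17 -0.055 0 0 -17" --pt "0.003 -0.21 -0.062 0 0 -21" --pt "0.003 -0.25 -0.068 0 0 -25" --pt "0.004 -0.29 -0.07 0 0 -29" --pt "0.004 -0.33 -0.07 0 0 -32"

```text
time_s: 32.6
ee_pos: [447.9, 116.6, 269.8]
orientation: [0.956, 0.292, -0.001, -0.0]
wrist_force: [0.2, 0.2, -0.1]
width: 56.2
grasp_force: 30.0
```

```bash
python3 - <<'E'
from h import *
go(445,307,270,60)
E
```

```text
pos [447.9 116.6 269.8] t 32.6 -> [0.104, -0.1595, -0.0001] [-0.1, 0.0, -26.0]
```

Request:
carry_out --pt "0.02 -0.031 0 0 0 -4" --pt "0.04 -0.062 0 0 0 -8" --pt "0.06 -0.091 0 0 0 -12" --pt "0.077 -0.117 0 0 0 -16" --pt "0.09 -0.138 0 0 0 -20" --pt "0.099 -0.152 0 0 0 -24" --pt "0.104 -0.1595 0 0 0 -26" --pt "0.104 -0.1595 0 0 0 -26" --pt "0.104 -0.1595 0 0 0 -26"

```text
time_s: 33.5
ee_pos: [446.2, 304.4, 269.8]
orientation: [0.867, 0.498, -0.001, 0.0]
wrist_force: [0.7, -0.7, -1.9]
width: 55.8
grasp_force: 30.0
```

```bash
python3 - <<'E'
from h import *
s=telemetry.get_state()
snap('wrist','w7');D=load('w7');C=cloud(D)
k=(C[...,2]>41)&(C[...,2]<49)&(np.abs(C[...,0]-511)<110)&(np.abs(C[...,1]-420)<110)
print(k.sum(),cv2.minEnclosingCircle(C[k][:,:2].astype(np.float32)),C[k].mean(0))
p=C[(C[...,2]>265)&(C[...,2]<280)];
x=R.from_quat(s['orientation']).as_matrix()[:,0];print(len(p),((p-s['ee_pos'])@x).max(),np.median(p[:,2]),s['ee_pos'])
E
```

```text
26365 ((511.26751708984375, 419.7074279785156), 85.26180267333984) [507.80779423 412.76370094  45.21878563]
31369 55.55574476262525 273.320990736702 [446.16115215 304.41691298 269.83940764]
```

View pics/w7.png

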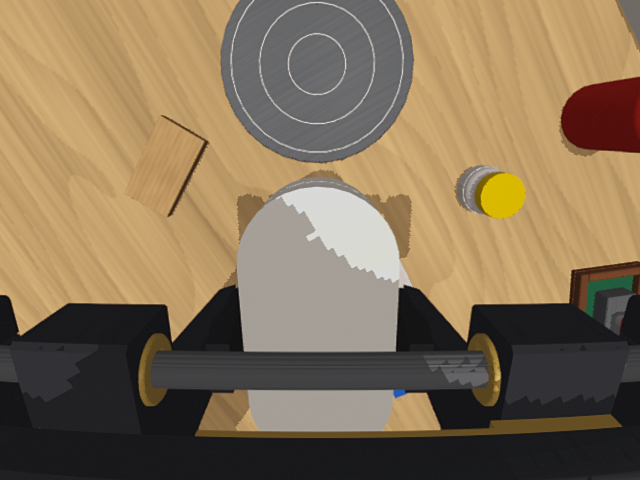

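The foam is held level. The turntable is fully in view with its centre at (317,64), world (511,420).

```bash
python3 - <<'E'
from h import *
go(511,420,83,60)
E
```

```text
pos [446.4 304.2 270. ] t 33.5 -> [0.1328, -0.0025, 0.1869] [-0.0, 0.1, -0.3]
```

Request:
carry_out --pt "0.01 0 0.005 0 0 0" --pt "0.035 -0.001 0.015 0 0 0" --pt "0.065 -0.001 0.035 0 0 0" --pt "0.095 -0.002 0.06 0 0 0" --pt "0.118 -0.002 0.09 0 0 0" --pt "0.13 -0.0025 0.12 0 0 0" --pt "0.133 -0.0025 0.15 0 0 0" --pt "0.133 -0.0025 0.172 0 0 0" --pt "0.133 -0.0025 0.184 0 0 0" --pt "0.133 -0.0025 0.188 0 0 0"

```text
time_s: 34.55
ee_pos: [510.8, 420.4, 80.6]
orientation: [0.867, 0.498, -0.001, -0.0]
wrist_force: [0.2, -0.4, -0.7]
width: 56.0
grasp_force: 30.0
```

Request:
carry_out --pt "0 0 0.001 0 0 0" --pt "0 0 0.002 0 0 0" --pt "0 0 0.003 0 0 0" --pt "0 0 0.003 0 0 0"

```text
time_s: 34.95
ee_pos: [511.8, 421.3, 80.5]
orientation: [0.867, 0.498, 0.001, 0.0]
wrist_force: [0.2, -0.3, -0.2]
width: 55.7
grasp_force: 30.0
```

```bash
python3 - <<'E'
from h import *
go(511,420,73.5,60)
E
```

```text
pos [511.8 421.3  80.5] t 35.0 -> [-0.0015, -0.0, 0.007] [0.0, -0.1, -0.2]
```

Request:
carry_out --pt "-0.0015 0 0.001 0 0 0" --pt "-0.0015 0 0.002 0 0 0" --pt "-0.0015 0 0.003 0 0 0" --pt "-0.0015 0 0.004 0 0 0" --pt "-0.0015 0 0.0048 0 0 0" --pt "-0.0015 0 0.0055 0 0 0" --pt "-0.0015 0 0.0055 0 0 0" --pt "-0.0015 0 0.0055 0 0 0"

```text
time_s: 35.75
ee_pos: [510.5, 419.8, 73.9]
orientation: [0.867, 0.499, -0.0, 0.0]
wrist_force: [0.9, -0.1, -1.0]
width: 56.0
grasp_force: 30.0
```

Request:
carry_out --pt "0 0 0.0004 0 0 0" --pt "0 0 0.0008 0 0 0" --pt "0 0 0.0008 0 0 0"

```text
time_s: 36.05
ee_pos: [510.6, 419.8, 73.7]
orientation: [0.867, 0.499, 0.0, 0.0]
wrist_force: [-2.0, -1.4, 4.1]
width: 55.8
grasp_force: 30.0
```

Contact. Release and retreat.

Request:
carry_out --pt "0 0 0 0 0 0" --pt "0 0 0 0 0 0" --pt "0 0 0 0 0 0" --pt "0 0 0 0 0 0" --pt "0 0 0 0 0 0" --pt "0 0 -0.02 0 0 0" --pt "0 0 -0.05 0 0 0" --pt "0 0 -0.1 0 0 0" --pt "-0.03 0 -0.15 0 0 0" --pt "-0.06 0 -0.19 0 0 0" --fingers 0

```text
time_s: 37.05
ee_pos: [482.7, 372.1, 258.5]
orientation: [0.867, 0.499, 0.001, 0.0]
wrist_force: [0.8, -0.8, 1.3]
width: 88.2
grasp_force: 0.0
```

Request:
carry_out --pt "-0.03 0 -0.02 0 0 0" --pt "-0.04 0 -0.02 0 0 0" --pt "-0.04 0 -0.02 0 0 0" --pt "-0.04 0 -0.02 0 0 0"

```text
time_s: 37.45
ee_pos: [462.4, 337.7, 275.0]
orientation: [0.867, 0.498, -0.001, -0.0]
wrist_force: [0.5, 0.4, 0.0]
width: 88.3
grasp_force: 0.0
```

```bash
python3 - <<'E'
from h import *
snap('wrist','w8');C=cloud(load('w8'))
k=(C[...,2]>72)&(C[...,2]<82)&(np.abs(C[...,0]-511)<90)&(np.abs(C[...,1]-420)<90)
print(k.sum(),cv2.minAreaRect(C[k][:,:2].astype(np.float32)),np.median(C[k][:,2]))
snap('scene','end');C=cloud(load('end'))
k=(C[...,2]>52)&(C[...,2]<62)&(C[...,0]>400)&(C[...,0]<620)&(C[...,1]<-300)&(C[...,1]>-500);print(cv2.minAreaRect(C[k][:,:2].astype(np.float32)))
E
```

```text
8539 ((510.89727783203125, 419.3871765136719), (111.61832427978516, 55.50422668457031), 60.83782196044922) 77.20959272951603
((517.8975219726562, -397.9869079589844), (62.307918548583984, 149.57064819335938), 8.416837692260742)
```

View pics/end.png

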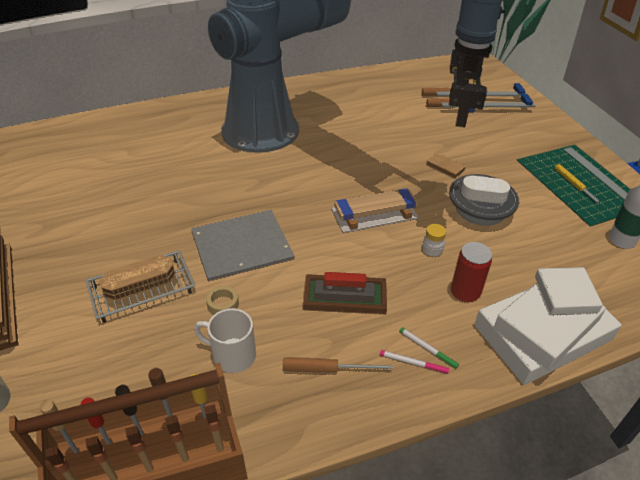

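Everything is in place: cardboard on the rack at (140,278), weight in the tray at (345,290), caul on the rest at (375,207), foam on the turntable at (485,190). The mug and can have not moved. Handing in.

```bash
python3 -c "
from bench import workorder
print(workorder.finish_job())"
```

```text
the job is handed in; nothing more can be done
None
```

The job is handed in at about 37 s of the 128 s allowed: weight in its tray, caul across its battens, cardboard on the rack and foam on the turntable, all set down flat in the order asked, with the mug and can left where they were.

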